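# Hold a cast offset lever level over its drill jig

## Task

The cast offset lever is the next part for the drill jig. Turn the jig's black wing knob anticlockwise to its stop so that the clamp strap swings clear of the locating pin, then pick the lever up by its balance point and hold it level just above the jig: the big eye centred over the pin and a centimetre or two clear of its top, the small eye over its rest. Finish still holding it there, with the lever not touching the jig, so that I can slip a shim over the pin; leave the other loose things on the bench where they are.

Things in the scene. Friction and masses are not known exactly. Their poses are not given: they have to be found in the camera images.
- lever_balance (a point): The lever's balance point, 20 mm above its underside, midway along the straight piece of arm beside the big eye. That piece runs along x, is 22 mm wide (y) and 20 mm tall (10 to 30 mm above the underside), free for 28 mm toward the big eye and 22 mm away from it: grip it across y. Axes as the lever. From here the big eye's axis is at x -52, y -11 mm, the small eye's at x +73, y +15 mm.
- lever_eye (a point): Centre of the lower mouth of the lever's big eye, on its underside; axes as the lever.
- lever_end (a point): Centre of the lower mouth of the lever's small eye, on its underside; axes as the lever.
- lever: The grey cast offset lever, 0.75 kg +-15%, about 165 mm long, lying level: big eye (48 mm diameter, 40 tall, bore 25) at one end, small eye (32 mm diameter, 36 tall, bore 10) at the other, arm with a sideways dog-leg between. Origin on its underside below the balance point; x runs from the big end to the small, z up. Not the shorter straight link with two equal eyes.
- jig: The dark steel drill jig, fixed to the bench: L-shaped plate 14 mm thick. Origin on the bench top under the locating pin; x runs to the rest for the small eye, y to the left of that. Plate x -50 to 160, y -36 to 54 mm, clamp foot out to x -60, y -85. Clamp post at x 0, y -66 mm, with two 8 mm stop pins 74 mm tall beside it; small wall with drill bushing (58 mm tall) at x 145 to 155 mm.
- pin_top (a point): Top of the locating pin (21.6 mm in diameter, tapered at the top, on a round shoulder 20 mm above the bench), 48 mm above the bench; axes as the jig.
- rest_top (a point): Top of the round rest for the small eye (24 mm in diameter, 20 mm above the bench), at x 125, y 26 mm of the jig, between two dowels 40 mm tall; axes as the jig.
- swing_clamp (a joint): Angle of the swing clamp (strap and wing knob turn as one about the upright post): 0 = strap over the pin; it grows as the knob is turned anticlockwise seen from above, up to the end stop at 1.45 rad, where the strap lies beside the pin. Stiff enough to stay where it is left (friction about 0.06 N m).
- knob_grip (a point): Middle of the wing of the black wing knob above the clamp, on its axis, 94 mm above the bench. The wing is 11 mm thick (this frame's x), 46 mm long (y, the way the strap points) and 28 mm tall, top at 108 mm. The strap below is 26 mm wide, 62 to 72 mm above the bench and reaches 79 mm from the axis. The frame turns with the knob.
- link: Bystander: a straight grey link about 145 mm long with two equal eyes 34 mm in diameter, lying farther left than the lever; origin at the centre of its underside.
- glue_bottle: Bystander: small white glue bottle with a red nozzle, 110 mm tall, standing behind the work.
- spanner: Bystander: open spanner, 168 mm long, lying behind the lever.
- screwdriver: Bystander: screwdriver with a yellow handle, 171 mm long, lying at the bench's front edge before the lever.

How it is judged:
By the outcome, as a careful person would: the job done as asked, in the order asked, and still so for the second after the job is handed in, while the arm keeps its last pose, push and grip.
It also fails if it takes over 53 s, if anything falls off the work surface, if the arm or the gripper's body presses on something with over 40 N, if the wrist force passes 120 N, or if a joint passes its speed limit or range.

## Robot

A 6-joint arm with a two-finger parallel gripper is mounted at the origin on a cart in front of the work surface, level with it; the furniture and walls round the work are solid. World frame = base frame: x ahead of the robot, y to its left, z up, the work surface at z = 0. Lengths are in mm, angles in rad, forces in N, time in s.
With the tool pointing down it reaches from about 400 to 925 mm from the base axis. Payload 12.5 kg.
Tool frame: the origin (TCP) lies between the finger pads; the fingertips stand 11 mm ahead of it and the grasp point (between the pads) lies 8 mm behind it; y points along the fingers, x is the direction in which the jaws open and shut, and the axes are right-handed (so a half turn about y gives the same grasp; the last joint's range is limited). The gripper opens to 95 mm and grips with 3 to 60 N. Pads are 20 mm wide; open, the fingers measure 119 mm over their backs; the gripper's body (75 mm by 180 mm) begins 59 mm behind the grasp point.
Start: joints at [1.207, 0.491, 1.559, -0, 1.092, -0.106], TCP at [159.328, 604.368, 225.661] pointing down, gripper open.
Joint ranges: [-3.1, 3.1], [-0.84, 2.19], [0.05, 2.79], [-1.13, 4.28], [0.06, 2.93], [-2.69, 2.69]. Speed limits (rad/s): [2.22, 2.22, 2.79, 3.14, 3.14, 3.14].

## Interface

Orientations are given as [roll, pitch, yaw] about the fixed x, y, z axes, in that order (R = Rz(yaw) Ry(pitch) Rx(roll)).
In Python, from cell import env gives the robot as it stands.
- The arm moves only by the tool jog_arm, never from a script. Its argument "series" is a list of rows, each an object of numbers: "dx", "dy", "dz": the shift along the world's x, y, z in m; "rx", "ry", "rz": the turn, a rotation vector about the world's x, y, z in degrees; "gripper": the opening, from 0 (shut) to 1 (fully open). A call has 1 to 12 rows; each row shifts and turns the commanded pose from where the row before left it; what a row does not reach is not made up. A row lasts 1/10 s, in which the tool goes at most 50 mm and 8.59 degrees, less where a joint would pass 70% of its speed; a pose out of reach is approached as far as the arm can. A call is refused whole if a number of a shift passes 0.05 or a number of a turn 8.59, either way. A call with a gripper value outside its range is refused whole. The fingers move at their own pace and stop on an object; the grip force is fixed at half the most. Time passes only in rows, so rows that do not move let the fingers close. It gives the time, the measured TCP pose, the force and the opening at its end, in the units of the state.
- env.state(): the state, without advancing time (a new reading comes with each control period).
- env.read_camera(name): name is "scene" or "top" or "wrist"; returns the picture (480x640x3 uint8, red, green, blue); there is no depth.
- env.camera_info(name): a dict with "camera_matrix" (3x3 intrinsics, pixels), "R" (3x3) and "t" (3): a world point X has camera coordinates R X + t; the wrist camera has in their place "mount" (4x4, takes a point from camera to tool coordinates, whose origin is the TCP and whose axes are the tool frame's). Camera axes: x right, y down, z forward; pixel columns grow to the right and rows downward; lengths in mm; the calibration is good to about 2 mm. A picture is of the moment at which its call begins: read the wrist's pose just before it. camera_info takes no time and is no camera call.
- env.job_done(): hands the job in, once; it reports no verdict.
The state is a dict: "t": time; "joints": joint angles; "qvel": joint speeds; "tau": joint torques, N m; "eef_pos": TCP position; "tcp_rot": TCP orientation; "ft_force": force on the tool from outside, world axes, zero at the start; "moment": the same for the moment, N m; "opening": opening from 0.0 (shut) to 1.0 (fully open).
Only numpy, scipy, OpenCV 4.12 (cv2) and the standard library are available. Lean on these libraries where they do the work, as an engineer would, in place of code of your own. Each camera call takes 0.05 s, during which the arm holds its last target.

## Working session

There is one attempt and no reset: what is moved stays moved. The work goes in short steps, Python scripts to look and compute and a tool call to move; the robot and the scene stay as the last step left them, time stands still between calls to the robot, and variables do not carry over. Pictures are saved under pics/ and viewed, and the job is handed in when it is done.

Besides the shell and the picture viewer there is one more tool, called after "Request:" by a JSON object that holds its "api" and its "payload". jog_arm: Moves the arm, as the interface text tells. Its arguments: {"type":"object","properties":{"series":{"type":"array"}},"required":["series"]}

```bash
ls; mkdir -p pics; python3 - <<'E'
from cell import env
import cv2
for n in ("scene","top"):
    im=env.read_camera(n); cv2.imwrite(f"pics/{n}0.png",im[:,:,::-1])
    i=env.camera_info(n); print(n,i)
print(env.camera_info("wrist")); print(env.state())
E
```

```text
pics
scene {'camera_matrix': array([[569.74996889,   0.        , 317.82235146],
       [  0.        , 569.74996889, 238.37697329],
       [  0.        ,   0.        ,   1.        ]]), 'R': array([[-0.8597267 , -0.51060906, -0.01218128],
       [-0.18436655,  0.33248812, -0.92491115],
       [ 0.47631814, -0.79292499, -0.37998814]]), 't': array([ 632.14043424,   75.16976629, 1278.89378169])}
top {'camera_matrix': array([[559.62927607,   0.        , 326.25318259],
       [  0.        , 559.62927607, 244.20599328],
       [  0.        ,   0.        ,   1.        ]]), 'R': array([[-0.02206332, -0.99964144,  0.01517239],
       [-0.99526412,  0.02052457, -0.0950162 ],
       [ 0.09467072, -0.0171969 , -0.9953601 ]]), 't': array([ 344.58809216,  532.70235317, 1033.11467578])}
{'camera_matrix': array([[404.67221874,   0.        , 320.82913072],
       [  0.        , 404.67221874, 235.5209473 ],
       [  0.        ,   0.        ,   1.        ]]), 'mount': array([[ 9.99999330e-01, -5.71610852e-04, -1.00703913e-03,
         4.83045949e-01],
       [ 8.44095563e-04, -2.35507085e-01,  9.7187226
[... 152 characters left out ...]
00e+00,  0.00000000e+00,
         1.00000000e+00]])}
{'t': 0.1, 'joints': array([ 1.20739309e+00,  4.91440861e-01,  1.55937467e+00, -7.51861508e-06,
        1.09169398e+00, -1.05609884e-01]), 'qvel': array([ 0.00152198,  0.00014871, -0.00046918,  0.00044235, -0.00175188,
       -0.00132792]), 'tau': array([ 2.20753005e-03, -6.13621688e+01, -2.58603930e+01,  6.93941605e-02,
        4.70325525e-02, -6.31711532e-05]), 'eef_pos': array([159.25726575, 604.16500119, 225.1612397 ]), 'tcp_rot': array([-1.57070631e+00,  9.12454930e-04,  1.31300649e+00]), 'ft_force': array([ 0.34727606, -0.89854328, -0.08639072]), 'moment': array([-0.02732832,  0.06322176, -0.02875452]), 'opening': 0.9991861938338483}
```

View pics/top0.png

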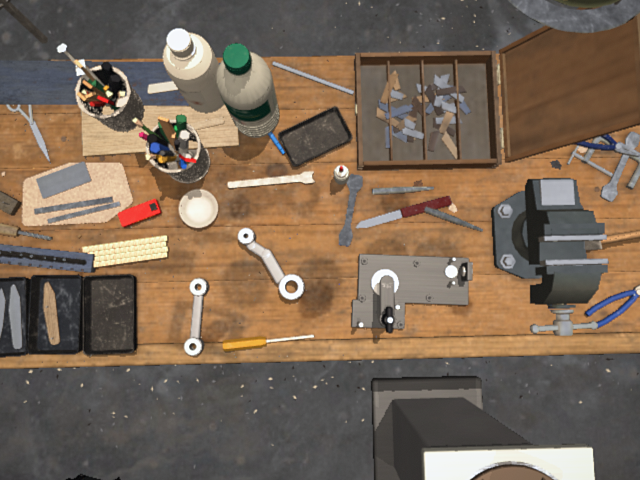

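View pics/scene0.png

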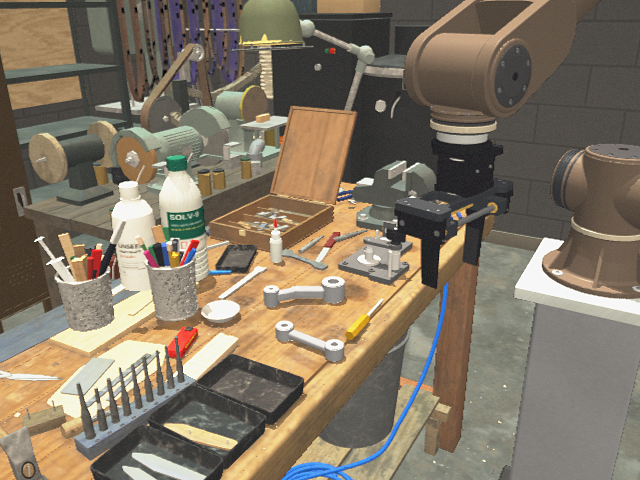

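The top view shows the lever with its big eye near (291,288) and small eye near (246,237). The jig has its pin near (385,282), knob near (389,318) and rest near (452,271). The strap lies over the pin. I'll zoom in to measure.

```bash
python3 - <<'E'
import cv2
im=cv2.imread("pics/top0.png")
cv2.imwrite("pics/jz.png",cv2.resize(im[240:340,340:480],None,fx=5.6,fy=5.6,interpolation=cv2.INTER_CUBIC))
cv2.imwrite("pics/lz.png",cv2.resize(im[220:310,225:325],None,fx=6,fy=6,interpolation=cv2.INTER_CUBIC))
E
```

```text
(no output)
```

View pics/jz.png

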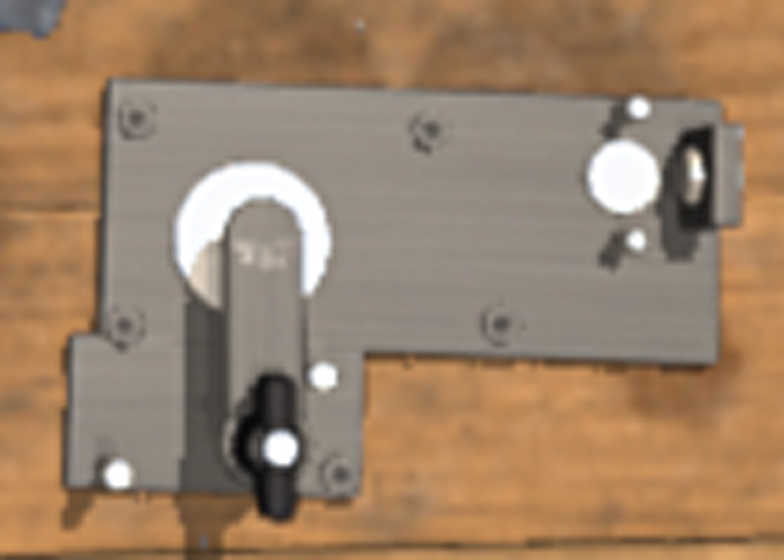

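View pics/lz.png

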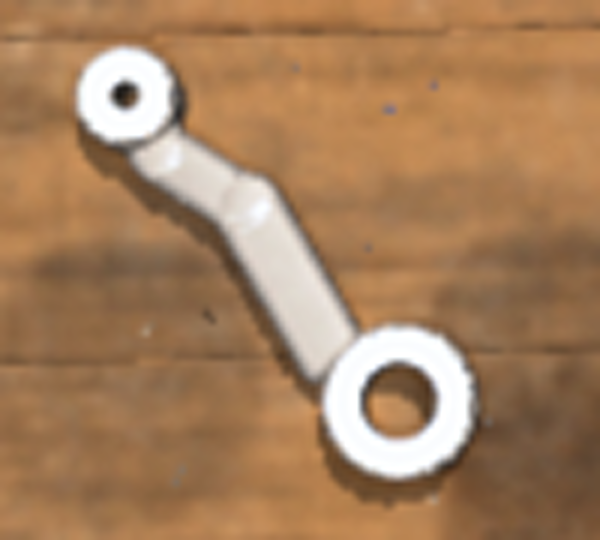

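```bash
cat > h.py <<'E'
import numpy as np, cv2
from cell import env
def ray(name,u,v,z,tool=None):
    i=env.camera_info(name); K=i["camera_matrix"]
    d=np.linalg.inv(K)@[u,v,1.]
    R=i["R"];t=i["t"]; c=-R.T@t; d=R.T@d
    return c+d*(z-c[2])/d[2]
def proj(name,X):
    i=env.camera_info(name); p=i["camera_matrix"]@(i["R"]@np.asarray(X,float)+i["t"]); return p[:2]/p[2]
E
python3 - <<'E'
from h import *
im=cv2.imread("pics/top0.png")
m=(im.min(2)>215).astype(np.uint8)
n,l,s,c=cv2.connectedComponentsWithStats(m)
for k in range(1,n):
    if s[k,4]>8 and 225<c[k][0]<480 and 220<c[k][1]<340: print(s[k],c[k])
# enclosing circles
def ec(x0,y0,x1,y1):
    pts=np.argwhere(m[y0:y1,x0:x1])[:,::-1]+[x0,y0]; return cv2.minEnclosingCircle(pts.astype(np.float32))
J=lambda u,v:(340+(u+.5)/5.6-.5,240+(v+.5)/5.6-.5)
be=ec(275,270,308,305); se=ec(235,225,258,247); rest=ec(443,263,459,280)
print(be,se,rest)
B=ray("top",*be[0],40)[:2];S=ray("top",*se[0],36)[:2]
print("big",B,"small",S,np.linalg.norm(B-S),np.hypot(125,26))
a=np.arctan2(*(S-B)[::-1])-np.arctan2(26,125)
R=np.array([[np.cos(a),-np.sin(a)],[np.sin(a),np.cos(a)]])
print("lever yaw",a,"balance",B+R@[52,11])
Rr=ray("top",*rest[0],20)[:2]
sh=cv2.minEnclosingCircle(np.array([J(176,240),J(330,240),J(253,163),J(195,290),J(199,185),J(307,185)],np.float32))
P=ray("top",*sh[0],20)[:2]
print("pin",P,"rest",Rr,np.linalg.norm(P-Rr), sh)
aj=np.arctan2(*(Rr-P)[::-1])-np.arctan2(26,125)
print("jig yaw pin-rest",aj)
C=[ray("top",*J(*q),14)[:2] for q in [(110,79),(720,101),(717,363),(67,487)]]
print(C, np.linalg.norm(C[1]-C[0]),np.linalg.norm(C[2]-C[1])); d=C[1]-C[0]; print("edge yaw",np.arctan2(d[1],d[0]))
for aj in (aj,):
    R=np.array([[np.cos(aj),-np.sin(aj)],[np.sin(aj),np.cos(aj)]]);
    print([R.T@(c-P) for c in C]); K=P+R@[0,-66]; print("knob",K, proj("top",[*K,108]))
print("knob by image ctr", ray("top",*J(276,447),108))
print(env.camera_info("top")["R"].T@-env.camera_info("top")["t"])
E
```

```text
[238 228  15  15 152] [245.18421053 235.30921053]
[252 243   4   6  16] [253.1875 245.5   ]
[263 251   9   8  37] [267.35135135 254.62162162]
[275 263   8  14  24] [278.25       269.79166667]
[445 265  12  13 113] [450.92035398 271.15044248]
[372 269  27  23 248] [384.64516129 277.55645161]
[279 275  24  24 310] [290.83548387 286.45806452]
[396 305   4   4  14] [397.5        306.71428571]
[388 318   5   5  21] [389.80952381 319.85714286]
[359 323   4   4  14] [360.71428571 324.5       ]
[267 335  47   7  74] [290.16216216 338.05405405]
((288.3333435058594, 282.6666564941406), 16.34703826904297) ((247.93333435058594, 237.93333435058594), 10.724318504333496) ((451.0, 271.0416564941406), 6.041776657104492)
big [468.59494078 404.84047147] small [553.40377027 478.84484246] 112.55747192101084 127.67536959022284
lever yaw 0.5123944370376272 balance [508.52382048 439.92158555]
pin [465.67011788 224.55142949] rest [484.41491477  98.54037365] 127.39762009208434 ((384.767822265625, 282.42694091796875), 13.75008487701416)
jig yaw pin-rest -1.6281999322746283
[array([521.35544611, 270.70018304]), array([509.51318215,  63.18811912]), array([420.96369133,  68.30433515]), array([384.52878361, 288.92267596])] 207.84969541684845 88.69717014099548
edge yaw -1.6278023296153195
[array([-49.26752371,  52.94595679]), array([158.58215527,  53.02859838]), array([158.55463525, -35.66856749]), array([-59.60997084, -84.70079618])]
knob [399.77882876 228.33798709] [389.91269115 319.58342722]
knob by image ctr [400.112767   230.11034575 108.        ]
[ 439.97658201  351.297425   1073.70825186]
```

```bash
python3 - <<'E'
from h import *
im=cv2.imread("pics/top0.png")
for th in (200,215,230):
    m=(im.min(2)>th).astype(np.uint8)
    n,l,s,c=cv2.connectedComponentsWithStats(m)
    o=[]
    for (x,y) in ((282,286),(241,235)):
        k=l[y,x]; cs,_=cv2.findContours((l==k).astype(np.uint8),0,2); q=cv2.minEnclosingCircle(max(cs,key=len)); o.append(q)
    B=ray("top",*o[0][0],40)[:2];S=ray("top",*o[1][0],36)[:2]
    a=np.arctan2(*(S-B)[::-1])-np.arctan2(26,125)
    R=np.array([[np.cos(a),-np.sin(a)],[np.sin(a),np.cos(a)]])
    print(o,B,S,np.linalg.norm(B-S),"yaw",a,"bal",B+R@[52,11])
E
```

```text
[((275.5, 269.0), 35.0464973449707), ((245.3000030517578, 235.3000030517578), 7.7834153175354)] [494.27465487 428.10231846] [558.43382743 483.69290499] 84.89235969422964 yaw 0.5088899097359867 bal [534.32623185 463.04328555]
[((290.942626953125, 286.3524475097656), 12.055818557739258), ((245.23333740234375, 235.3222198486328), 7.425463676452637)] [461.72069955 400.14882309] [558.39473841 483.81707483] 127.85243891784224 yaw 0.5083296653236866 bal [501.79184573 435.06734603]
[((290.9081726074219, 286.26531982421875), 11.936898231506348), ((245.3333282470703, 235.3333282470703), 7.341012477874756)] [461.882021   400.20960555] [558.37014761 483.6315292 ] 127.55067981461139 yaw 0.5078232422220876 bal [501.97084558 435.10783106]
```

The jig checks against its stated sizes: pin at (465.7, 224.6), yaw -1.628, knob at (400, 229). The lever's balance point is at (502, 435) with yaw 0.508, and its eye spacing of 127.6 matches the expected 127.7. Next I'll go above the knob with jaw yaw -1.628.

Request:
{"api": "jog_arm", "payload": {"series": [{"dx": 0.012, "dy": -0.019, "rz": -8.5}, {"dx": 0.012, "dy": -0.019, "rz": -8.5}, {"dx": 0.012, "dy": -0.019, "rz": -8.5}, {"dx": 0.012, "dy": -0.019, "rz": -8.5}, {"dx": 0.012, "dy": -0.019, "rz": -8.5}, {"dx": 0.012, "dy": -0.019, "rz": -8.5}, {"dx": 0.012, "dy": -0.019, "rz": -8.5}, {"dx": 0.012, "dy": -0.019, "rz": -8.5}, {"dx": 0.012, "dy": -0.019, "rz": -8.5}, {"dx": 0.012, "dy": -0.019, "rz": -8.5}, {"dx": 0.012, "dy": -0.019, "rz": -8.5}, {"dx": 0.012, "dy": -0.019, "rz": -8.5}]}}

```text
$.series[0]: bad value
```

Request:
{"api": "jog_arm", "payload": {"series": [{"dx": 0.012, "dy": -0.018, "rz": -8.5}, {"dx": 0.012, "dy": -0.018, "rz": -8.5}, {"dx": 0.012, "dy": -0.018, "rz": -8.5}, {"dx": 0.012, "dy": -0.018, "rz": -8.5}, {"dx": 0.012, "dy": -0.018, "rz": -8.5}, {"dx": 0.012, "dy": -0.018, "rz": -8.5}, {"dx": 0.012, "dy": -0.018, "rz": -8.5}, {"dx": 0.012, "dy": -0.018, "rz": -7}, {}, {}]}}

```text
$.series[0]: bad value
```

```bash
python3 - <<'E'
from h import *
s=env.state(); print(s)
E
```

```text
{'t': 0.1, 'joints': array([ 1.20739309e+00,  4.91440861e-01,  1.55937467e+00, -7.51861508e-06,
        1.09169398e+00, -1.05609884e-01]), 'qvel': array([ 0.00152198,  0.00014871, -0.00046918,  0.00044235, -0.00175188,
       -0.00132792]), 'tau': array([ 2.20753005e-03, -6.13621688e+01, -2.58603930e+01,  6.93941605e-02,
        4.70325525e-02, -6.31711532e-05]), 'eef_pos': array([159.25726575, 604.16500119, 225.1612397 ]), 'tcp_rot': array([-1.57070631e+00,  9.12454930e-04,  1.31300649e+00]), 'ft_force': array([ 0.34727606, -0.89854328, -0.08639072]), 'moment': array([-0.02732832,  0.06322176, -0.02875452]), 'opening': 0.9991861938338483}
```

Every key seems to be required, so I'll send full rows.

Request:
{"api": "jog_arm", "payload": {"series": [{"dx": 0.012, "dy": -0.019, "dz": 0, "rx": 0, "ry": 0, "rz": -8.5, "gripper": 1}, {"dx": 0.012, "dy": -0.019, "dz": 0, "rx": 0, "ry": 0, "rz": -8.5, "gripper": 1}, {"dx": 0.012, "dy": -0.019, "dz": 0, "rx": 0, "ry": 0, "rz": -8.5, "gripper": 1}, {"dx": 0.012, "dy": -0.019, "dz": 0, "rx": 0, "ry": 0, "rz": -8.5, "gripper": 1}, {"dx": 0.012, "dy": -0.019, "dz": 0, "rx": 0, "ry": 0, "rz": -8.5, "gripper": 1}, {"dx": 0.012, "dy": -0.019, "dz": 0, "rx": 0, "ry": 0, "rz": -8.5, "gripper": 1}, {"dx": 0.012, "dy": -0.019, "dz": 0, "rx": 0, "ry": 0, "rz": -8.5, "gripper": 1}, {"dx": 0.012, "dy": -0.019, "dz": 0, "rx": 0, "ry": 0, "rz": -8.5, "gripper": 1}, {"dx": 0.012, "dy": -0.019, "dz": 0, "rx": 0, "ry": 0, "rz": -8.5, "gripper": 1}, {"dx": 0.012, "dy": -0.019, "dz": 0, "rx": 0, "ry": 0, "rz": -8.5, "gripper": 1}]}}

```text
t: 1.1
eef_pos: [279.6, 413.5, 225.5]
tcp_rot: [-1.571, 0.0, -0.177]
ft_force: [0.7, 1.2, -0.1]
opening: 0.997
```

Request:
{"api": "jog_arm", "payload": {"series": [{"dx": 0.012, "dy": -0.0185, "dz": -0.005, "rx": 0, "ry": 0, "rz": -8.3, "gripper": 1}, {"dx": 0.012, "dy": -0.0185, "dz": -0.005, "rx": 0, "ry": 0, "rz": -8.3, "gripper": 1}, {"dx": 0.012, "dy": -0.0185, "dz": -0.005, "rx": 0, "ry": 0, "rz": -8.3, "gripper": 1}, {"dx": 0.012, "dy": -0.0185, "dz": -0.005, "rx": 0, "ry": 0, "rz": -8.3, "gripper": 1}, {"dx": 0.012, "dy": -0.0185, "dz": -0.005, "rx": 0, "ry": 0, "rz": -8.3, "gripper": 1}, {"dx": 0.012, "dy": -0.0185, "dz": -0.005, "rx": 0, "ry": 0, "rz": -8.3, "gripper": 1}, {"dx": 0.012, "dy": -0.0185, "dz": -0.005, "rx": 0, "ry": 0, "rz": -8.3, "gripper": 1}, {"dx": 0.012, "dy": -0.0185, "dz": -0.005, "rx": 0, "ry": 0, "rz": -8.3, "gripper": 1}, {"dx": 0.012, "dy": -0.0185, "dz": -0.005, "rx": 0, "ry": 0, "rz": -8.3, "gripper": 1}, {"dx": 0.012, "dy": -0.0185, "dz": -0.005, "rx": 0, "ry": 0, "rz": -8.3, "gripper": 1}, {"dx": 0, "dy": 0, "dz": 0, "rx": 0, "ry": 0, "rz": 0, "gripper": 1}]}}

```text
t: 2.2
eef_pos: [400.0, 227.9, 175.1]
tcp_rot: [-1.572, -0.001, -1.625]
ft_force: [1.3, 1.7, 0.2]
opening: 0.998
```

```bash
python3 - <<'E'
from h import *
s=env.state(); print(s["t"],s["joints"].round(3),s["eef_pos"],s["tcp_rot"])
im=env.read_camera("wrist"); cv2.imwrite("pics/w1.png",im[:,:,::-1])
from scipy.spatial.transform import Rotation as Ro
i=env.camera_info("wrist"); T=np.eye(4);T[:3,:3]=Ro.from_euler("xyz",s["tcp_rot"]).as_matrix();T[:3,3]=s["eef_pos"]
M=T@i["mount"]
def pw(X):
    c=np.linalg.inv(M)@[*X,1]; p=i["camera_matrix"]@c[:3]; return p[:2]/p[2]
print("knob exp",pw([400,229,108]),"pin top exp",pw([465.7,224.6,48]))
E
```

```text
2.2 [ 0.374  0.329  2.008 -0.     0.806  1.999] [400.03295689 227.87270734 175.05329565] [-1.57170917e+00 -6.99450753e-04 -1.62482816e+00]
knob exp [319.42757058 254.35055516] pin top exp [320.67171986 137.17933764]
```

View pics/w1.png

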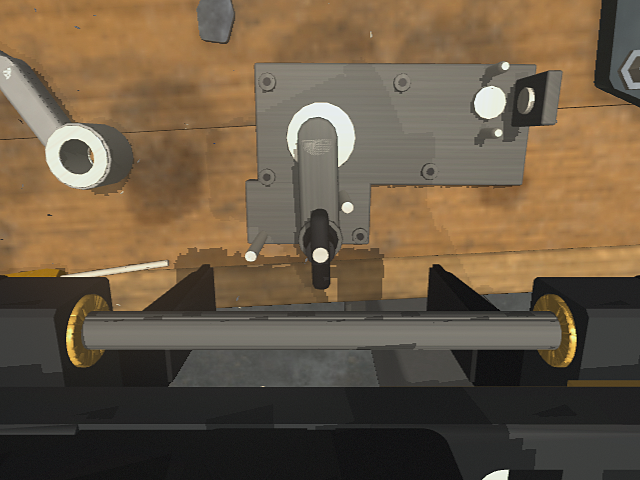

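The wrist view shows the knob axis at (320,255), against an expected (319,254). The wing is in line with the jaw plane. I'll descend and close.

Request:
{"api": "jog_arm", "payload": {"series": [{"dx": 0, "dy": 0.001, "dz": -0.017, "rx": 0, "ry": 0, "rz": 0, "gripper": 0.7}, {"dx": 0, "dy": 0, "dz": -0.017, "rx": 0, "ry": 0, "rz": 0, "gripper": 0.5}, {"dx": 0, "dy": 0, "dz": -0.017, "rx": 0, "ry": 0, "rz": 0, "gripper": 0.5}, {"dx": 0, "dy": 0, "dz": -0.017, "rx": 0, "ry": 0, "rz": 0, "gripper": 0.5}, {"dx": 0, "dy": 0, "dz": -0.01, "rx": 0, "ry": 0, "rz": 0, "gripper": 0.5}, {"dx": 0, "dy": 0, "dz": -0.007, "rx": 0, "ry": 0, "rz": 0, "gripper": 0.5}, {"dx": 0, "dy": 0, "dz": 0, "rx": 0, "ry": 0, "rz": 0, "gripper": 0.3}, {"dx": 0, "dy": 0, "dz": 0, "rx": 0, "ry": 0, "rz": 0, "gripper": 0.0}, {"dx": 0, "dy": 0, "dz": 0, "rx": 0, "ry": 0, "rz": 0, "gripper": 0.0}, {"dx": 0, "dy": 0, "dz": 0, "rx": 0, "ry": 0, "rz": 0, "gripper": 0.0}, {"dx": 0, "dy": 0, "dz": 0, "rx": 0, "ry": 0, "rz": 0, "gripper": 0.0}]}}

```text
t: 3.35
eef_pos: [399.3, 228.6, 91.1]
tcp_rot: [-1.571, -0.003, -1.617]
ft_force: [2.1, -19.7, 6.5]
opening: 0.178
```

Request:
{"api": "jog_arm", "payload": {"series": [{"dx": 0, "dy": 0, "dz": 0, "rx": 0, "ry": 0, "rz": 0, "gripper": 0.0}, {"dx": 0, "dy": 0, "dz": 0, "rx": 0, "ry": 0, "rz": 0, "gripper": 0.0}, {"dx": 0, "dy": 0, "dz": 0, "rx": 0, "ry": 0, "rz": 0, "gripper": 0.0}]}}

```text
t: 3.65
eef_pos: [399.2, 228.6, 91.1]
tcp_rot: [-1.571, -0.003, -1.618]
ft_force: [2.4, -19.9, 6.8]
opening: 0.173
```

The jaws stall at 16.5 mm with a -20 N side force, so the knob is about 3 mm off centre toward -y. I'll shift to centre it.

Request:
{"api": "jog_arm", "payload": {"series": [{"dx": 0, "dy": -0.001, "dz": 0, "rx": 0, "ry": 0, "rz": 0, "gripper": 0.0}, {"dx": 0, "dy": -0.001, "dz": 0, "rx": 0, "ry": 0, "rz": 0, "gripper": 0.0}, {"dx": 0, "dy": -0.001, "dz": 0, "rx": 0, "ry": 0, "rz": 0, "gripper": 0.0}, {"dx": 0, "dy": 0, "dz": 0, "rx": 0, "ry": 0, "rz": 0, "gripper": 0.0}]}}

```text
t: 4.05
eef_pos: [399.4, 228.2, 91.1]
tcp_rot: [-1.57, 0.001, -1.62]
ft_force: [-3.5, 9.0, 4.4]
opening: 0.174
```

```bash
python3 - <<'E'
from h import *
a=env.read_camera("wrist")[:,:,::-1]; b=env.read_camera("scene")[:,:,::-1]; c=env.read_camera("top")[:,:,::-1]
z=lambda m,x0,y0,x1,y1:cv2.resize(m[y0:y1,x0:x1],(400,300),interpolation=cv2.INTER_CUBIC)
o=np.vstack([np.hstack([z(a,220,180,420,330),z(b,330,190,430,265)]),np.hstack([z(c,340,245,440,320),z(b,300,150,500,300)])])
cv2.imwrite("pics/g1.png",o)
print(env.state()["moment"],env.state()["t"])
E
```

```text
[1.32866819 0.75225463 0.03807746] 4.2
```

View pics/g1.png

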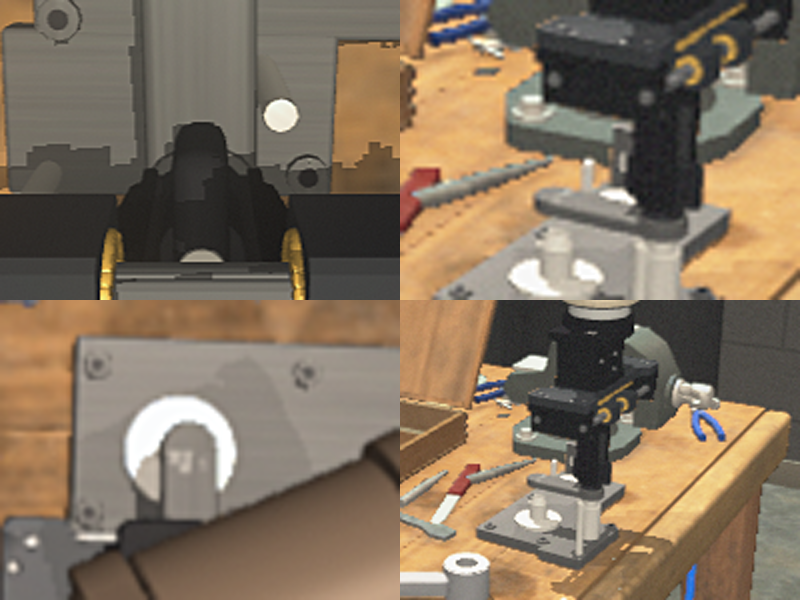

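The fingers straddle the wing and the strap is free to turn. I'll turn anticlockwise.

Request:
{"api": "jog_arm", "payload": {"series": [{"dx": 0, "dy": 0.001, "dz": 0, "rx": 0, "ry": 0, "rz": 2, "gripper": 0.0}, {"dx": 0, "dy": 0, "dz": 0, "rx": 0, "ry": 0, "rz": 4, "gripper": 0.0}, {"dx": 0, "dy": 0, "dz": 0, "rx": 0, "ry": 0, "rz": 6, "gripper": 0.0}, {"dx": 0, "dy": 0, "dz": 0, "rx": 0, "ry": 0, "rz": 6, "gripper": 0.0}, {"dx": 0, "dy": 0, "dz": 0, "rx": 0, "ry": 0, "rz": 6, "gripper": 0.0}, {"dx": 0, "dy": 0, "dz": 0, "rx": 0, "ry": 0, "rz": 6, "gripper": 0.0}]}}

```text
t: 4.8
eef_pos: [399.4, 228.2, 91.1]
tcp_rot: [-1.571, -0.0, -1.091]
ft_force: [-0.6, -4.9, 6.5]
opening: 0.178
```

```bash
python3 - <<'E'
from h import *
s=env.state(); print(s["joints"].round(3),s["moment"].round(2),s["ft_force"].round(1))
b=env.read_camera("scene")[:,:,::-1]
cv2.imwrite("pics/g2.png",cv2.resize(b[180:300,300:460],(800,600),interpolation=cv2.INTER_CUBIC))
E
```

```text
[ 3.760e-01  4.710e-01  2.091e+00 -1.000e-03  5.790e-01  1.467e+00] [-0.93  0.29 -0.08] [-0.6 -4.9  6.5]
```

View pics/g2.png

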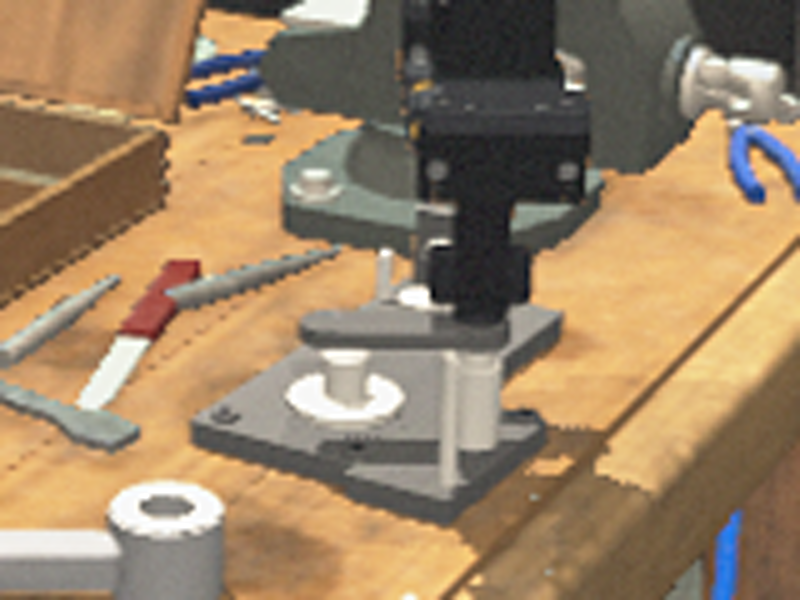

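The strap is swinging with the knob. It needs about 53° more to reach the stop.

Request:
{"api": "jog_arm", "payload": {"series": [{"dx": 0, "dy": 0, "dz": 0, "rx": 0, "ry": 0, "rz": 6, "gripper": 0.0}, {"dx": 0, "dy": 0, "dz": 0, "rx": 0, "ry": 0, "rz": 6, "gripper": 0.0}, {"dx": 0, "dy": 0, "dz": 0, "rx": 0, "ry": 0, "rz": 6, "gripper": 0.0}, {"dx": 0, "dy": 0, "dz": 0, "rx": 0, "ry": 0, "rz": 6, "gripper": 0.0}, {"dx": 0, "dy": 0, "dz": 0, "rx": 0, "ry": 0, "rz": 6, "gripper": 0.0}, {"dx": 0, "dy": 0, "dz": 0, "rx": 0, "ry": 0, "rz": 6, "gripper": 0.0}, {"dx": 0, "dy": 0, "dz": 0, "rx": 0, "ry": 0, "rz": 6, "gripper": 0.0}, {"dx": 0, "dy": 0, "dz": 0, "rx": 0, "ry": 0, "rz": 5, "gripper": 0.0}, {"dx": 0, "dy": 0, "dz": 0, "rx": 0, "ry": 0, "rz": 3, "gripper": 0.0}, {"dx": 0, "dy": 0, "dz": 0, "rx": 0, "ry": 0, "rz": 2, "gripper": 0.0}]}}

```text
t: 5.85
eef_pos: [399.6, 228.1, 91.1]
tcp_rot: [-1.571, -0.001, -0.186]
ft_force: [-0.2, -5.7, 6.2]
opening: 0.18
```

```bash
python3 - <<'E'
from h import *
s=env.state(); print(s["joints"].round(3),s["moment"].round(2),s["ft_force"].round(1))
b=env.read_camera("scene")[:,:,::-1]
cv2.imwrite("pics/g3.png",cv2.resize(b[180:300,300:460],(800,600),interpolation=cv2.INTER_CUBIC))
E
```

```text
[ 3.750e-01  4.710e-01  2.091e+00 -1.000e-03  5.780e-01  5.620e-01] [-1.3  -0.08 -0.04] [-0.2 -5.7  6.2]
```

View pics/g3.png

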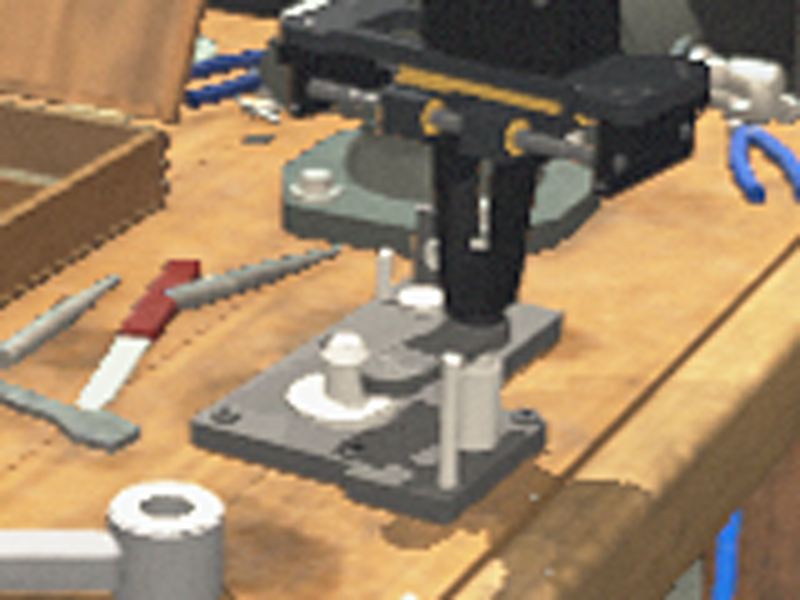

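Not at the stop yet, since there's no reaction moment about z. I'll push on in small steps.

Request:
{"api": "jog_arm", "payload": {"series": [{"dx": 0, "dy": 0, "dz": 0, "rx": 0, "ry": 0, "rz": 2, "gripper": 0.0}, {"dx": 0, "dy": 0, "dz": 0, "rx": 0, "ry": 0, "rz": 2, "gripper": 0.0}, {"dx": 0, "dy": 0, "dz": 0, "rx": 0, "ry": 0, "rz": 2, "gripper": 0.0}, {"dx": 0, "dy": 0, "dz": 0, "rx": 0, "ry": 0, "rz": 0, "gripper": 0.0}]}}

```text
t: 6.3
eef_pos: [399.7, 228.7, 91.1]
tcp_rot: [-1.57, -0.001, -0.083]
ft_force: [0.0, 2.0, 4.9]
opening: 0.175
```

```bash
python3 - <<'E'
from h import *
s=env.state(); print(s["joints"].round(3),s["moment"].round(2),s["ft_force"].round(1))
E
```

```text
[0.376 0.471 2.091 0.    0.578 0.459] [ 0.27  0.07 -0.11] [0.  2.  4.9]
```

Request:
{"api": "jog_arm", "payload": {"series": [{"dx": 0, "dy": 0, "dz": 0, "rx": 0, "ry": 0, "rz": 2, "gripper": 0.0}, {"dx": 0, "dy": 0, "dz": 0, "rx": 0, "ry": 0, "rz": 2, "gripper": 0.0}, {"dx": 0, "dy": 0, "dz": 0, "rx": 0, "ry": 0, "rz": 2, "gripper": 0.0}, {"dx": 0, "dy": 0, "dz": 0, "rx": 0, "ry": 0, "rz": 2, "gripper": 0.0}]}}

```text
t: 6.7
eef_pos: [399.6, 228.8, 91.0]
tcp_rot: [-1.57, -0.001, 0.056]
ft_force: [-1.1, 2.0, 3.7]
opening: 0.176
```

```bash
python3 - <<'E'
from h import *
s=env.state(); print(s["joints"].round(3),s["moment"].round(2),s["ft_force"].round(1))
b=env.read_camera("scene")[:,:,::-1]
cv2.imwrite("pics/g4.png",cv2.resize(b[180:300,300:460],(800,600),interpolation=cv2.INTER_CUBIC))
b=env.read_camera("wrist")[:,:,::-1]
cv2.imwrite("pics/g4w.png",b)
E
```

```text
[3.760e-01 4.720e-01 2.091e+00 1.000e-03 5.780e-01 3.190e-01] [ 0.4   0.13 -0.32] [-1.1  2.   3.7]
```

View pics/g4.png

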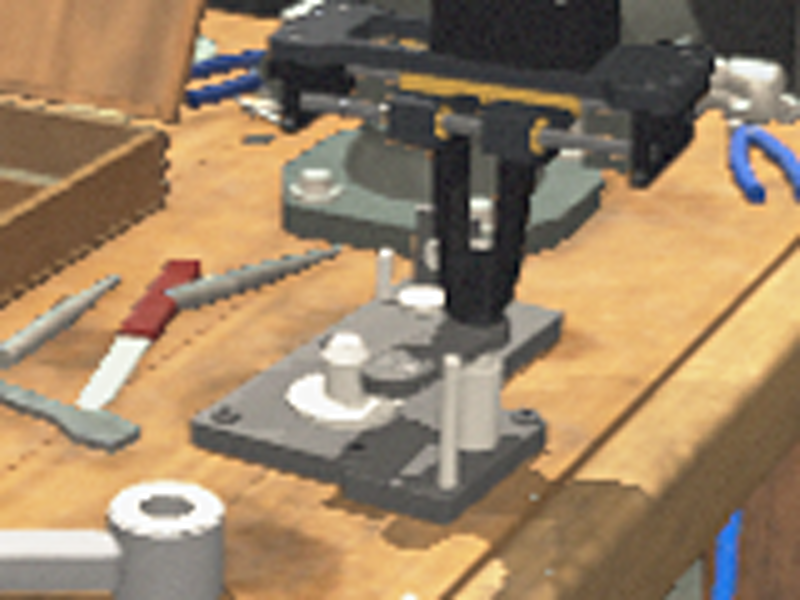

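View pics/g4w.png

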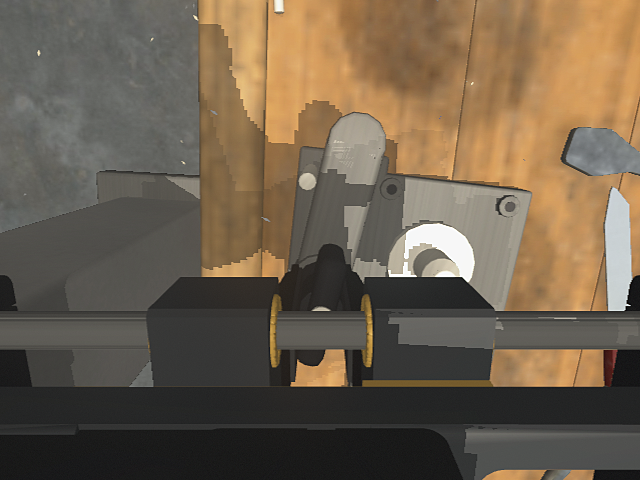

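The strap now rests against its stop pin: strap edge and stop pin touch near (308,181). The gripper has slipped about 10° past the wing, with a -0.32 Nm reaction. I'll release, lift and verify.

Request:
{"api": "jog_arm", "payload": {"series": [{"dx": 0, "dy": 0, "dz": 0, "rx": 0, "ry": 0, "rz": 0, "gripper": 0.5}, {"dx": 0, "dy": 0, "dz": 0, "rx": 0, "ry": 0, "rz": 0, "gripper": 0.5}, {"dx": 0, "dy": 0, "dz": 0, "rx": 0, "ry": 0, "rz": 0, "gripper": 0.5}, {"dx": 0, "dy": 0, "dz": 0, "rx": 0, "ry": 0, "rz": 0, "gripper": 0.5}, {"dx": 0, "dy": 0, "dz": 0.01, "rx": 0, "ry": 0, "rz": 0, "gripper": 0.5}, {"dx": 0, "dy": 0, "dz": 0.02, "rx": 0, "ry": 0, "rz": 0, "gripper": 0.5}, {"dx": 0, "dy": 0, "dz": 0.03, "rx": 0, "ry": 0, "rz": 0, "gripper": 0.7}, {"dx": 0, "dy": 0, "dz": 0.03, "rx": 0, "ry": 0, "rz": 0, "gripper": 0.7}, {"dx": 0, "dy": 0, "dz": 0.01, "rx": 0, "ry": 0, "rz": 0, "gripper": 0.7}]}}

```text
t: 7.7
eef_pos: [400.0, 228.6, 193.6]
tcp_rot: [-1.57, -0.004, 0.056]
ft_force: [-0.1, 0.1, 0.0]
opening: 0.672
```

Request:
{"api": "jog_arm", "payload": {"series": [{"dx": 0.007, "dy": 0.015, "dz": 0, "rx": 0, "ry": 0, "rz": 8.3, "gripper": 0.7}, {"dx": 0.007, "dy": 0.015, "dz": 0, "rx": 0, "ry": 0, "rz": 8.3, "gripper": 0.7}, {"dx": 0.007, "dy": 0.015, "dz": 0, "rx": 0, "ry": 0, "rz": 8.3, "gripper": 0.7}, {"dx": 0.007, "dy": 0.015, "dz": 0, "rx": 0, "ry": 0, "rz": 8.3, "gripper": 0.7}, {"dx": 0.007, "dy": 0.015, "dz": 0, "rx": 0, "ry": 0, "rz": 8.3, "gripper": 0.7}, {"dx": 0.007, "dy": 0.015, "dz": 0, "rx": 0, "ry": 0, "rz": 8.3, "gripper": 0.7}, {"dx": 0.007, "dy": 0.015, "dz": 0, "rx": 0, "ry": 0, "rz": 8.3, "gripper": 0.7}, {"dx": 0.007, "dy": 0.015, "dz": 0, "rx": 0, "ry": 0, "rz": 8.3, "gripper": 0.7}, {"dx": 0.007, "dy": 0.015, "dz": 0, "rx": 0, "ry": 0, "rz": 8.3, "gripper": 0.7}, {"dx": 0.007, "dy": 0.015, "dz": 0, "rx": 0, "ry": 0, "rz": 8.3, "gripper": 0.7}, {"dx": 0.007, "dy": 0.015, "dz": 0, "rx": 0, "ry": 0, "rz": 8.3, "gripper": 0.7}, {"dx": 0.007, "dy": 0.015, "dz": 0, "rx": 0, "ry": 0, "rz": 8.3, "gripper": 0.7}]}}

```text
t: 8.9
eef_pos: [483.4, 408.8, 190.2]
tcp_rot: [-1.57, 0.0, 1.801]
ft_force: [-0.5, -0.9, 0.6]
opening: 0.7
```

Request:
{"api": "jog_arm", "payload": {"series": [{"dx": 0.009, "dy": 0.013, "dz": 0, "rx": 0, "ry": 0, "rz": 8, "gripper": 0.7}, {"dx": 0.0095, "dy": 0.0135, "dz": 0, "rx": 0, "ry": 0, "rz": 8, "gripper": 0.7}, {"dx": 0, "dy": 0, "dz": 0, "rx": 0, "ry": 0, "rz": 0, "gripper": 0.7}, {"dx": 0, "dy": 0, "dz": 0, "rx": 0, "ry": 0, "rz": 0, "gripper": 0.7}]}}

```text
t: 9.3
eef_pos: [501.4, 434.5, 190.0]
tcp_rot: [-1.569, 0.0, 2.07]
ft_force: [0.2, -0.3, -0.8]
opening: 0.7
```

```bash
python3 - <<'E'
from h import *
from scipy.spatial.transform import Rotation as Ro
s=env.state(); print(s["t"],s["joints"].round(3),s["eef_pos"],s["tcp_rot"])
im=env.read_camera("wrist")[:,:,::-1].copy()
i=env.camera_info("wrist"); T=np.eye(4);T[:3,:3]=Ro.from_euler("xyz",s["tcp_rot"]).as_matrix();T[:3,3]=s["eef_pos"]
M=T@i["mount"]; np.save("M2.npy",M)
cv2.imwrite("pics/w2.png",im)
def pw(X):
    c=np.linalg.inv(M)@[*X,1]; p=i["camera_matrix"]@c[:3]; return p[:2]/p[2]
print("bal exp",pw([501.9,435.1,30]),"big",pw([461.8,400.2,40]),"small",pw([558.4,483.7,36]))
t=env.read_camera("top")[:,:,::-1]; cv2.imwrite("pics/t2full.png",t)
cv2.imwrite("pics/t2.png",cv2.resize(t[240:340,340:480],None,fx=5.6,fy=5.6,interpolation=cv2.INTER_CUBIC))
E
```

```text
9.3 [ 0.615  0.58   1.496  0.     1.067 -1.456] [501.36664795 434.45504323 189.98118377] [-1.56947789e+00  1.34340106e-04  2.07042158e+00]
bal exp [321.01706406 222.9511944 ] big [305.70113953 157.70896216] small [339.86256264 310.4367489 ]
```

View pics/w2.png

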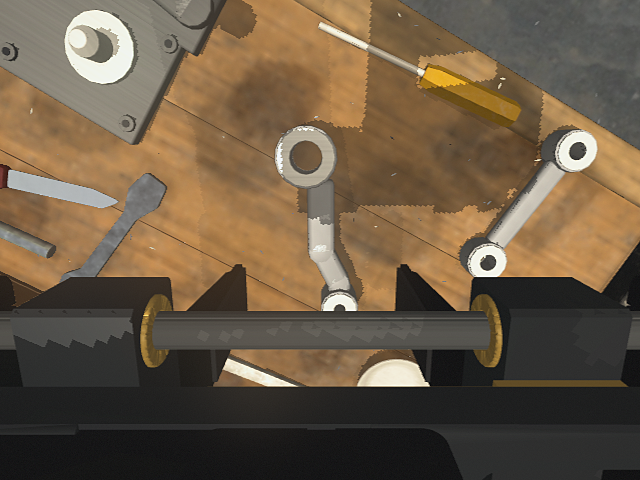

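View pics/t2.png

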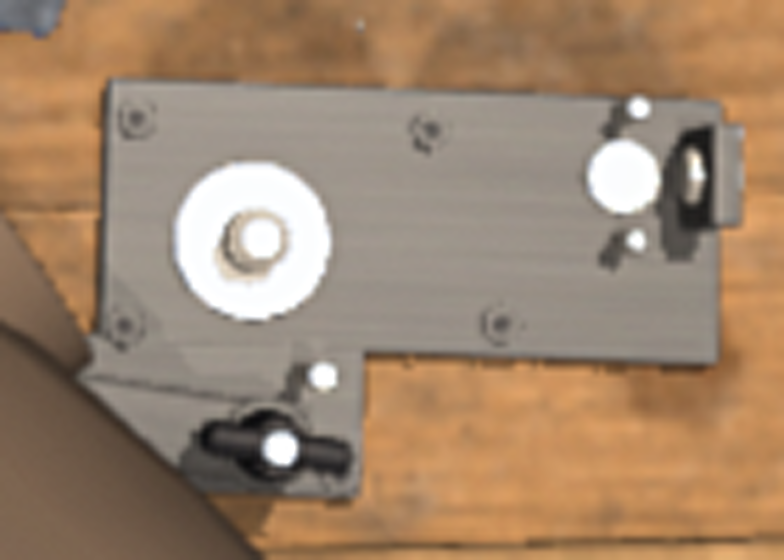

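The clamp is at its stop: the wing runs from (202,432) to (350,458), a world angle of about 80° against 79.8° expected, and the pin is clear. The wrist view has the lever's big eye at (306,157), within a pixel of the predicted spot. I'll descend to grip.

Request:
{"api": "jog_arm", "payload": {"series": [{"dx": 0.0005, "dy": 0.0006, "dz": -0.025, "rx": 0, "ry": 0, "rz": 0.5, "gripper": 0.6}, {"dx": 0, "dy": 0, "dz": -0.03, "rx": 0, "ry": 0, "rz": 0, "gripper": 0.6}, {"dx": 0, "dy": 0, "dz": -0.03, "rx": 0, "ry": 0, "rz": 0, "gripper": 0.6}, {"dx": 0, "dy": 0, "dz": -0.03, "rx": 0, "ry": 0, "rz": 0, "gripper": 0.6}, {"dx": 0, "dy": 0, "dz": -0.03, "rx": 0, "ry": 0, "rz": 0, "gripper": 0.6}, {"dx": 0, "dy": 0, "dz": -0.02, "rx": 0, "ry": 0, "rz": 0, "gripper": 0.6}, {"dx": 0, "dy": 0, "dz": 0, "rx": 0, "ry": 0, "rz": 0, "gripper": 0.6}, {"dx": 0, "dy": 0, "dz": 0, "rx": 0, "ry": 0, "rz": 0, "gripper": 0.6}]}}

```text
t: 10.2
eef_pos: [502.4, 435.3, 26.3]
tcp_rot: [-1.571, -0.0, 2.081]
ft_force: [-0.7, 0.3, -0.6]
opening: 0.597
```

Request:
{"api": "jog_arm", "payload": {"series": [{"dx": -0.0005, "dy": 0, "dz": -0.006, "rx": 0, "ry": 0, "rz": 0, "gripper": 0.6}, {"dx": 0, "dy": 0, "dz": -0.006, "rx": 0, "ry": 0, "rz": 0, "gripper": 0.4}, {"dx": 0, "dy": 0, "dz": 0, "rx": 0, "ry": 0, "rz": 0, "gripper": 0.3}, {"dx": 0, "dy": 0, "dz": 0, "rx": 0, "ry": 0, "rz": 0, "gripper": 0.0}, {"dx": 0, "dy": 0, "dz": 0, "rx": 0, "ry": 0, "rz": 0, "gripper": 0.0}, {"dx": 0, "dy": 0, "dz": 0, "rx": 0, "ry": 0, "rz": 0, "gripper": 0.0}, {"dx": 0, "dy": 0, "dz": 0, "rx": 0, "ry": 0, "rz": 0, "gripper": 0.0}, {"dx": 0, "dy": 0, "dz": 0, "rx": 0, "ry": 0, "rz": 0, "gripper": 0.0}]}}

```text
t: 11.0
eef_pos: [502.0, 435.5, 13.9]
tcp_rot: [-1.571, -0.0, 2.083]
ft_force: [0.3, -1.0, 2.8]
opening: 0.23
```

```bash
cat >> h.py <<'E'
from scipy.spatial.transform import Rotation as Ro
def wcam(s):
    T=np.eye(4);T[:3,:3]=Ro.from_euler("xyz",s["tcp_rot"]).as_matrix();T[:3,3]=s["eef_pos"]
    return T@env.camera_info("wrist")["mount"]
def wray(M,u,v,z):
    d=M[:3,:3]@(np.linalg.inv(env.camera_info("wrist")["camera_matrix"])@[u,v,1.]); c=M[:3,3]; return c+d*(z-c[2])/d[2]
def pw(M,X):
    c=np.linalg.inv(M)@[*X,1]; p=env.camera_info("wrist")["camera_matrix"]@c[:3]; return p[:2]/p[2]
E
python3 - <<'E'
from h import *
s=env.state(); print(s["t"],s["eef_pos"],s["tcp_rot"],s["opening"],s["ft_force"],s["moment"])
im=env.read_camera("wrist")[:,:,::-1]; cv2.imwrite("pics/w3.png",im); M=wcam(s)
print("big",pw(M,[461.8,400.2,40]),"small",pw(M,[558.4,483.7,36]))
E
```

```text
11.0 [501.98132799 435.45066261  13.90707043] [-1.57115223e+00 -6.64507430e-05  2.08251067e+00] 0.2295959287789789 [ 0.30806626 -1.04647908  2.79986073] [-0.13175433 -0.03005027 -0.14166351]
big [285.7504673  179.60661564] small [355.81556817 487.61508726]
```

View pics/w3.png

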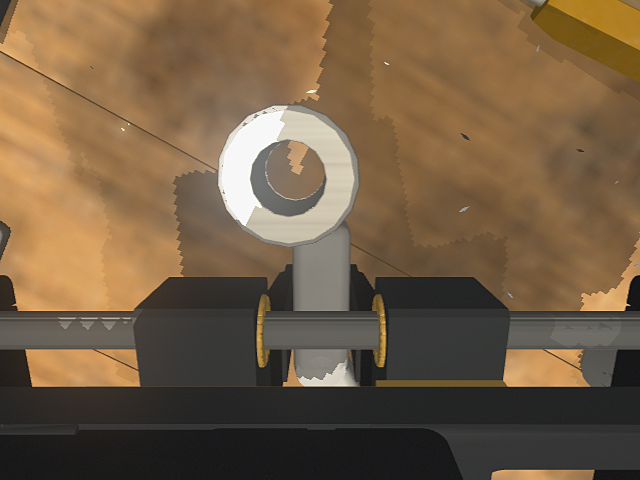

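The grip opening is 21.8 mm, which matches the 22 mm arm. The eye is at (288,175). I'll lift.

Request:
{"api": "jog_arm", "payload": {"series": [{"dx": 0, "dy": 0, "dz": 0.004, "rx": 0, "ry": 0, "rz": 0, "gripper": 0.0}, {"dx": 0, "dy": 0, "dz": 0.01, "rx": 0, "ry": 0, "rz": 0, "gripper": 0.0}, {"dx": 0, "dy": 0, "dz": 0.015, "rx": 0, "ry": 0, "rz": 0, "gripper": 0.0}, {"dx": 0, "dy": 0, "dz": 0.02, "rx": 0, "ry": 0, "rz": 0, "gripper": 0.0}, {"dx": 0, "dy": 0, "dz": 0.02, "rx": 0, "ry": 0, "rz": 0, "gripper": 0.0}, {"dx": 0, "dy": 0, "dz": 0.02, "rx": 0, "ry": 0, "rz": 0, "gripper": 0.0}, {"dx": 0, "dy": 0, "dz": 0.02, "rx": 0, "ry": 0, "rz": 0, "gripper": 0.0}, {"dx": 0, "dy": 0, "dz": 0.015, "rx": 0, "ry": 0, "rz": 0, "gripper": 0.0}, {"dx": 0, "dy": 0, "dz": 0.008, "rx": 0, "ry": 0, "rz": 0, "gripper": 0.0}, {"dx": 0, "dy": 0, "dz": 0, "rx": 0, "ry": 0, "rz": 0, "gripper": 0.0}, {"dx": 0, "dy": 0, "dz": 0, "rx": 0, "ry": 0, "rz": 0, "gripper": 0.0}]}}

```text
t: 12.15
eef_pos: [501.5, 435.2, 145.1]
tcp_rot: [-1.57, 0.0, 2.083]
ft_force: [-0.2, -0.5, -7.1]
opening: 0.231
```

```bash
python3 - <<'E'
from h import *
s=env.state(); print(s["t"],s["eef_pos"],s["tcp_rot"],s["opening"],s["ft_force"],s["moment"])
im=env.read_camera("wrist")[:,:,::-1]; cv2.imwrite("pics/w4.png",im)
im=env.read_camera("scene")[:,:,::-1]; cv2.imwrite("pics/s4.png",im)
E
```

```text
12.15 [501.53973463 435.23010967 145.06859914] [-1.56980227e+00  6.30967018e-06  2.08263493e+00] 0.23076359783065134 [-0.20579059 -0.47504601 -7.12079046] [0.05091681 0.05197705 0.02485424]
```

View pics/w4.png

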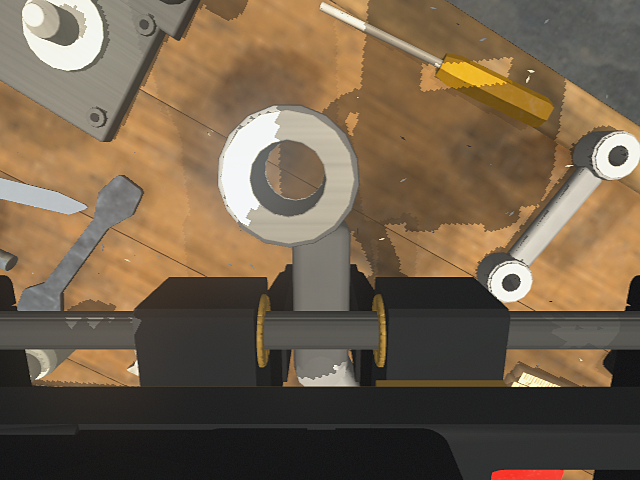

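View pics/s4.png

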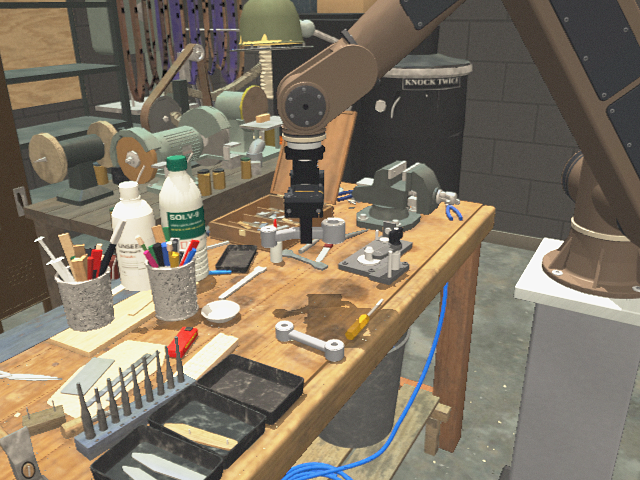

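The lever is held level, weighs 7.1 N and didn't shift in the grip. I'll measure the eye and the pin shoulder both through the wrist camera as a cross-check.

```bash
python3 - <<'E'
from h import *
def ring(f,x0,y0,x1,y1,th=200):
    im=cv2.imread(f); m=(im.min(2)>th).astype(np.uint8); m[:y0]=0;m[y1:]=0;m[:,:x0]=0;m[:,x1:]=0
    cs,_=cv2.findContours(m,0,1); c=max(cs,key=cv2.contourArea); h=cv2.convexHull(c)
    return cv2.fitEllipse(h)
def mk(e,r): return dict(eef_pos=np.array(e),tcp_rot=np.array(r))
s1=mk([400.03295689,227.87270734,175.05329565],[-1.57170917,-6.99450753e-04,-1.62482816])
s2=mk([501.36664795,434.45504323,189.98118377],[-1.56947789,1.34e-4,2.07042158])
s4=mk([501.53973463,435.23010967,145.06859914],[-1.5698,0,2.08263])
for f,s,b in (("w1",s1,(280,95,360,175)),("w2",s2,(60,5,140,90))):
    e=ring(f"pics/{f}.png",*b); print(f,e, wray(wcam(s),*e[0],20))
e=ring("pics/w1.png",470,80,510,122); print("rest w1",e,wray(wcam(s1),*e[0],20))
# eye: boundary vs wood by colour saturation
for f,s in (("w4",s4),):
    im=cv2.imread(f"pics/{f}.png"); hsv=cv2.cvtColor(im,cv2.COLOR_BGR2HSV)
    m=((hsv[...,1]<60)&(hsv[...,2]>110)).astype(np.uint8); m[:95]=0;m[225:]=0;m[:,:205]=0;m[:,370:]=0
    cs,_=cv2.findContours(m,0,1); c=max(cs,key=cv2.contourArea); h=cv2.convexHull(c)[:,0]; h=h[h[:,1]<218]
    el=cv2.fitEllipse(h); print("eye",el)
    z=s["eef_pos"][2]+26.1; X=wray(wcam(s),*el[0],z)
    R=Ro.from_euler("xyz",s["tcp_rot"]).as_matrix()
    print("eye world",X,"tool",R.T@(X-s["eef_pos"]))
    M=wcam(s); fpx=404.67; c=np.linalg.inv(M)@[*X,1]; print("diam",np.mean(el[1])*c[2]/fpx, np.linalg.inv(wcam(s))[:3,:3]@[0,0,1])
    for (u,v) in [(el[0][0]-el[1][0]/2,el[0][1]),(el[0][0]+el[1][0]/2,el[0][1])]: print(wray(M,u,v,z))
a=2.08263-np.pi/2; d=np.array([461.8,400.2])-[501.98,435.45]
print("top eye in tool x,z", d@[np.cos(2.0825),np.sin(2.0825)], d@[-np.sin(2.0825),np.cos(2.0825)])
E
```

```text
w1 ((320.4848937988281, 136.3975830078125), (67.2287826538086, 68.5174331665039), 179.30914306640625) [466.2242478  224.20604353  20.        ]
w2 ((98.6609878540039, 46.417720794677734), (65.38579559326172, 75.57760620117188), 148.9357147216797) [464.86191614 225.07286295  20.        ]
rest w1 ((489.39947509765625, 101.97435760498047), (29.993555068969727, 32.858436584472656), 34.31610870361328) [484.0012665   98.58595901  20.        ]
eye ((287.45062255859375, 174.73423767089844), (139.9939727783203, 142.5806427001953), 136.023681640625)
eye world [459.7493645  399.73322336 171.16859914] tool [-10.47993338 -26.04636435  53.84637289]
diam 45.71501354838648 [-5.15922942e-04  2.34003616e-01 -9.72235589e-01]
[470.82858015 379.97660685 171.16859914]
[448.67211168 419.48633972 171.16859914]
top eye in tool x,z -11.060206252330488 52.29404112951981
```

Both cameras agree on the pin, at (465.7, 224.6). The eye sits at tool (-10.9, +53). Target TCP is (473.6, 171.1, 78) with yaw -0.057. I'll carry it high first.

Request:
{"api": "jog_arm", "payload": {"series": [{"dx": -0.001, "dy": -0.008, "dz": 0, "rx": 0, "ry": 0, "rz": -4, "gripper": 0.0}, {"dx": -0.0015, "dy": -0.012, "dz": 0, "rx": 0, "ry": 0, "rz": -6, "gripper": 0.0}, {"dx": -0.0015, "dy": -0.015, "dz": 0, "rx": 0, "ry": 0, "rz": -7, "gripper": 0.0}, {"dx": -0.0015, "dy": -0.015, "dz": 0, "rx": 0, "ry": 0, "rz": -7, "gripper": 0.0}, {"dx": -0.0015, "dy": -0.015, "dz": 0, "rx": 0, "ry": 0, "rz": -7, "gripper": 0.0}, {"dx": -0.0015, "dy": -0.015, "dz": 0, "rx": 0, "ry": 0, "rz": -7, "gripper": 0.0}, {"dx": -0.0015, "dy": -0.015, "dz": 0, "rx": 0, "ry": 0, "rz": -7, "gripper": 0.0}, {"dx": -0.0015, "dy": -0.015, "dz": 0, "rx": 0, "ry": 0, "rz": -7, "gripper": 0.0}, {"dx": -0.0015, "dy": -0.015, "dz": 0, "rx": 0, "ry": 0, "rz": -7, "gripper": 0.0}, {"dx": -0.0015, "dy": -0.015, "dz": 0, "rx": 0, "ry": 0, "rz": -7, "gripper": 0.0}, {"dx": -0.0015, "dy": -0.015, "dz": 0, "rx": 0, "ry": 0, "rz": -7, "gripper": 0.0}, {"dx": -0.0015, "dy": -0.015, "dz": 0, "rx": 0, "ry": 0, "rz": -7, "gripper": 0.0}]}}

```text
t: 13.45
eef_pos: [484.1, 264.8, 145.0]
tcp_rot: [-1.571, 0.001, 0.681]
ft_force: [0.4, 0.3, -6.3]
opening: 0.228
```

Request:
{"api": "jog_arm", "payload": {"series": [{"dx": -0.0015, "dy": -0.015, "dz": 0, "rx": 0, "ry": 0, "rz": -7, "gripper": 0.0}, {"dx": -0.0015, "dy": -0.015, "dz": 0, "rx": 0, "ry": 0, "rz": -7, "gripper": 0.0}, {"dx": -0.0015, "dy": -0.015, "dz": 0, "rx": 0, "ry": 0, "rz": -7, "gripper": 0.0}, {"dx": -0.0015, "dy": -0.015, "dz": 0, "rx": 0, "ry": 0, "rz": -7, "gripper": 0.0}, {"dx": -0.0015, "dy": -0.015, "dz": 0, "rx": 0, "ry": 0, "rz": -7, "gripper": 0.0}, {"dx": -0.0015, "dy": -0.01, "dz": 0, "rx": 0, "ry": 0, "rz": -4, "gripper": 0.0}, {"dx": 0, "dy": 0, "dz": 0, "rx": 0, "ry": 0, "rz": 0, "gripper": 0.0}, {"dx": 0, "dy": 0, "dz": 0, "rx": 0, "ry": 0, "rz": 0, "gripper": 0.0}]}}

```text
t: 14.25
eef_pos: [475.4, 180.6, 145.5]
tcp_rot: [-1.571, 0.0, 0.007]
ft_force: [-0.2, 0.2, -6.6]
opening: 0.23
```

Request:
{"api": "jog_arm", "payload": {"series": [{"dx": -0.001, "dy": -0.005, "dz": -0.008, "rx": 0, "ry": 0, "rz": -2, "gripper": 0.0}, {"dx": -0.0008, "dy": -0.0045, "dz": -0.01, "rx": 0, "ry": 0, "rz": -1.7, "gripper": 0.0}, {"dx": 0, "dy": 0, "dz": -0.007, "rx": 0, "ry": 0, "rz": 0, "gripper": 0.0}, {"dx": 0, "dy": 0, "dz": 0, "rx": 0, "ry": 0, "rz": 0, "gripper": 0.0}, {"dx": 0, "dy": 0, "dz": 0, "rx": 0, "ry": 0, "rz": 0, "gripper": 0.0}]}}

```text
t: 14.75
eef_pos: [473.6, 171.0, 120.4]
tcp_rot: [-1.571, 0.0, -0.058]
ft_force: [-0.0, -0.1, -5.7]
opening: 0.229
```

```bash
python3 - <<'E'
from h import *
s=env.state(); print(s["t"],s["eef_pos"],s["tcp_rot"],s["opening"],s["ft_force"],s["moment"],s["joints"].round(2))
im=env.read_camera("wrist")[:,:,::-1]; cv2.imwrite("pics/w5.png",im)
b=env.read_camera("scene")[:,:,::-1]; cv2.imwrite("pics/s5.png",cv2.resize(b[160:310,280:480],(800,600),interpolation=cv2.INTER_CUBIC))
E
```

```text
14.75 [473.55030208 171.04389739 120.3638226 ] [-1.57092930e+00  4.50904834e-04 -5.84396209e-02] 0.22901720670585288 [-3.95973619e-03 -1.09524920e-01 -5.71831363e+00] [-0.14567823  0.07132886  0.02806645] [ 0.22  0.47  1.96 -0.    0.71  0.27]
```

View pics/w5.png

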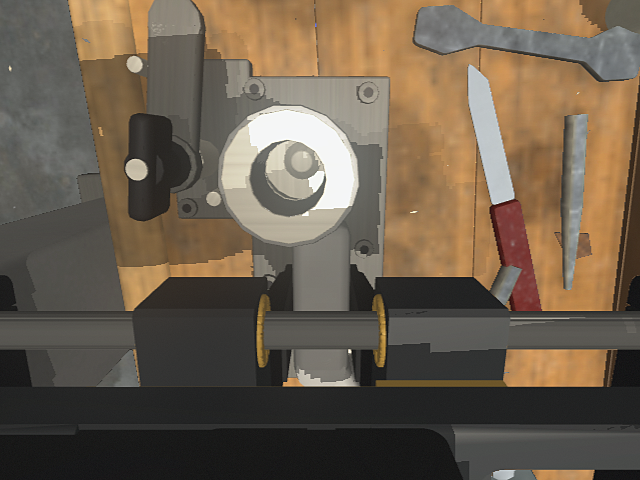

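View pics/s5.png

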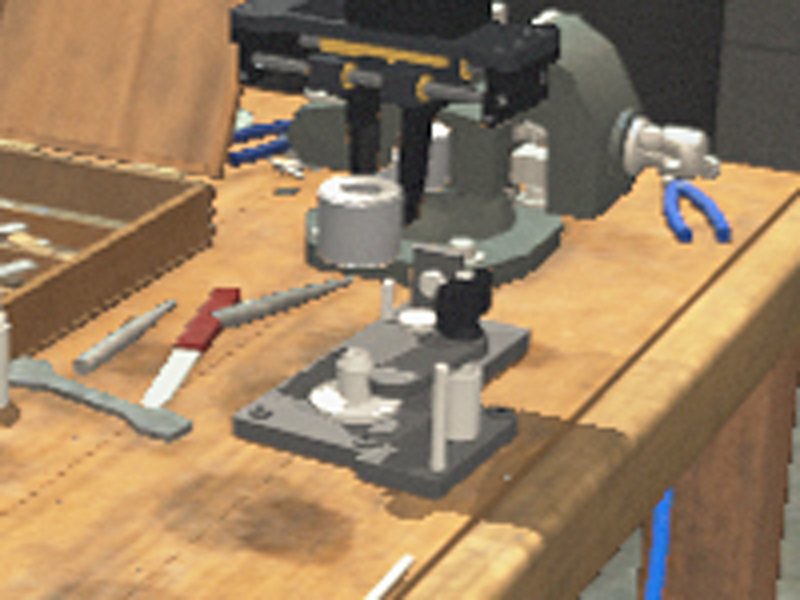

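Through the bore the pin top shows at (302,158) and the surroundings are clear. I'll descend to final height.

Request:
{"api": "jog_arm", "payload": {"series": [{"dx": 0, "dy": 0, "dz": -0.008, "rx": 0, "ry": 0, "rz": 0, "gripper": 0.0}, {"dx": 0, "dy": 0, "dz": -0.01, "rx": 0, "ry": 0, "rz": 0, "gripper": 0.0}, {"dx": 0, "dy": 0, "dz": -0.01, "rx": 0, "ry": 0, "rz": 0, "gripper": 0.0}, {"dx": 0, "dy": 0, "dz": -0.008, "rx": 0, "ry": 0, "rz": 0, "gripper": 0.0}, {"dx": 0, "dy": 0, "dz": -0.005, "rx": 0, "ry": 0, "rz": 0, "gripper": 0.0}, {"dx": 0, "dy": 0, "dz": 0, "rx": 0, "ry": 0, "rz": 0, "gripper": 0.0}, {"dx": 0, "dy": 0, "dz": 0, "rx": 0, "ry": 0, "rz": 0, "gripper": 0.0}]}}

```text
t: 15.55
eef_pos: [473.6, 171.0, 79.6]
tcp_rot: [-1.571, 0.0, -0.059]
ft_force: [1.0, -0.5, -6.8]
opening: 0.229
```

```bash
python3 - <<'E'
from h import *
s=env.state(); print(s["t"],s["eef_pos"],s["tcp_rot"],s["opening"],s["ft_force"],s["moment"])
im=env.read_camera("wrist")[:,:,::-1]; cv2.imwrite("pics/w6.png",cv2.resize(im[80:280,180:400],(660,600),interpolation=cv2.INTER_CUBIC))
b=env.read_camera("scene")[:,:,::-1]; cv2.imwrite("pics/s6.png",cv2.resize(b[190:290,320:440],(720,600),interpolation=cv2.INTER_CUBIC))
t=env.read_camera("top")[:,:,::-1]; cv2.imwrite("pics/t6.png",t)
M=wcam(s); P=np.array([465.7,224.6])
print("pin top",pw(M,[*P,48]),"eye top if centred",pw(M,[*P,s["eef_pos"][2]+26.1]),"mouth if centred",pw(M,[*P,s["eef_pos"][2]-13.9]))
print("scene eye top",proj("scene",[*P,s["eef_pos"][2]+26.1]),"bottom",proj("scene",[*P,s["eef_pos"][2]-13.9]),proj("scene",[*P,48]))
E
```

```text
15.55 [473.61078935 170.97744679  79.62329799] [-1.57081920e+00  9.35084837e-06 -5.88633023e-02] 0.22854136906249217 [ 1.01491174 -0.54506139 -6.75657802] [-0.10087448  0.08205652 -0.05215806]
pin top [297.04628369 166.41456301] eye top if centred [286.82686256 178.96587654] mouth if centred [294.62553642 169.38768229]
scene eye top [369.26623371 223.36184476] bottom [368.8775994  239.78148396] [368.70829797 246.93439929]
```

View pics/w6.png

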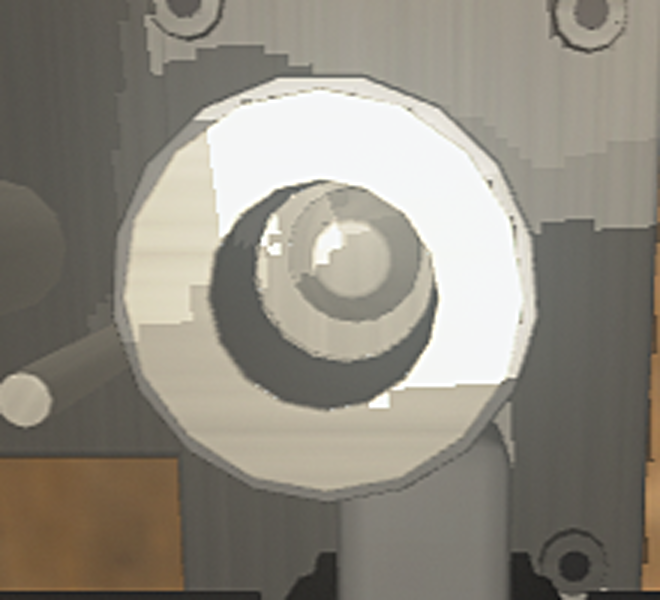

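View pics/s6.png

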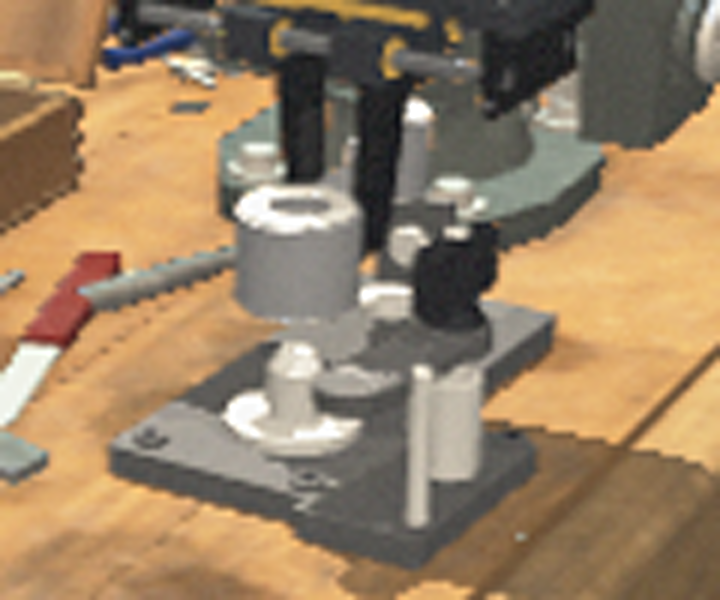

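View pics/t6.png

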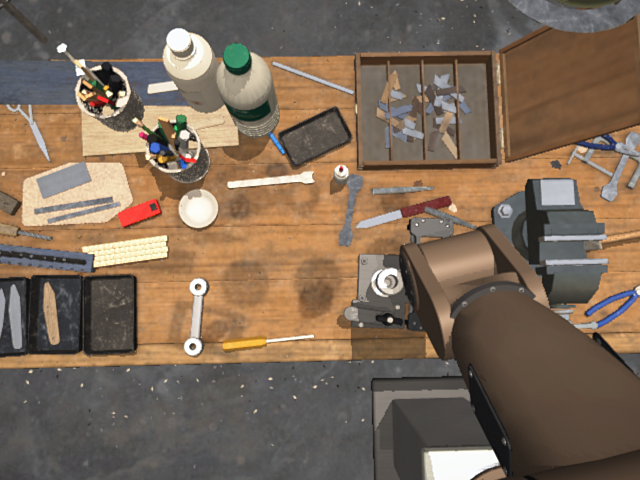

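The wrist view shows the pin top at (296.7,166.7) against a predicted (297.0,166.4). The bore's lower mouth is at (294.6,170.3), against (294.6,169.4) if centred, so the error is under 1 mm. The scene view agrees and shows clear air. I'll drop 2.5 mm to mid-range, settle and recheck.

Request:
{"api": "jog_arm", "payload": {"series": [{"dx": 0, "dy": 0, "dz": -0.0025, "rx": 0, "ry": 0, "rz": 0, "gripper": 0.0}, {"dx": 0, "dy": 0, "dz": 0, "rx": 0, "ry": 0, "rz": 0, "gripper": 0.0}, {"dx": 0, "dy": 0, "dz": 0, "rx": 0, "ry": 0, "rz": 0, "gripper": 0.0}, {"dx": 0, "dy": 0, "dz": 0, "rx": 0, "ry": 0, "rz": 0, "gripper": 0.0}, {"dx": 0, "dy": 0, "dz": 0, "rx": 0, "ry": 0, "rz": 0, "gripper": 0.0}]}}

```text
t: 16.2
eef_pos: [473.6, 171.0, 77.2]
tcp_rot: [-1.571, -0.0, -0.059]
ft_force: [0.3, -0.1, -6.9]
opening: 0.232
```

```bash
python3 - <<'E'
from h import *
s=env.state(); print(s["t"],s["eef_pos"],s["tcp_rot"],s["opening"],s["ft_force"],s["moment"],abs(s["qvel"]).max())
b=env.read_camera("scene")[:,:,::-1]; cv2.imwrite("pics/s7.png",cv2.resize(b[190:290,320:440],(720,600),interpolation=cv2.INTER_CUBIC))
im=env.read_camera("wrist")[:,:,::-1]; cv2.imwrite("pics/w7.png",im)
E
```

```text
16.2 [473.55120227 170.99933481  77.18614885] [-1.57076176e+00 -1.56227698e-04 -5.88299923e-02] 0.23156039077066512 [ 0.2864637  -0.14203188 -6.9178934 ] [-0.0628482   0.0760527  -0.00101867] 0.0016052270076746835
```

View pics/s7.png

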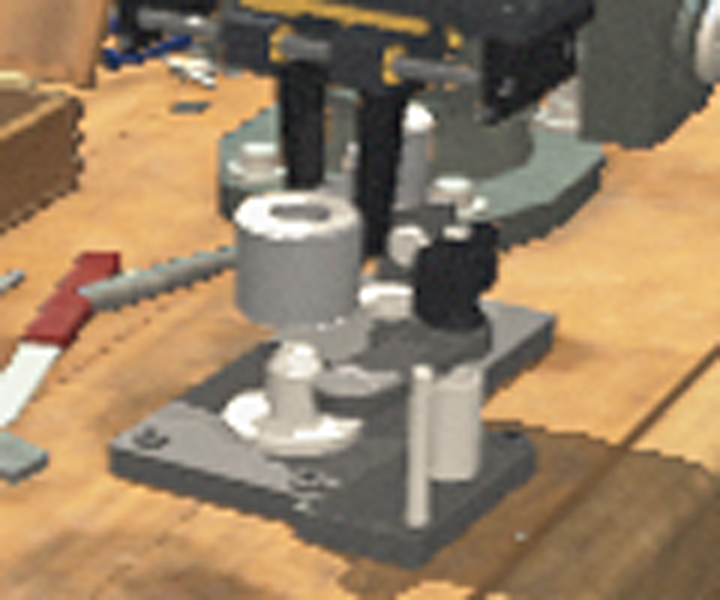

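View pics/w7.png

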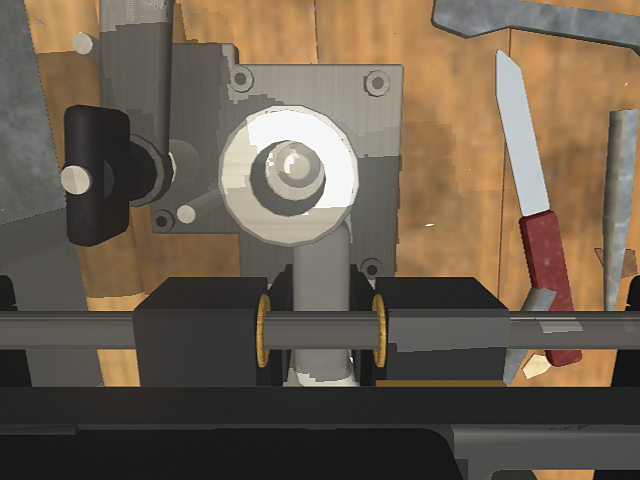

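The lever hangs still and centred over the pin, seen at (296,165) through the bore, with an air gap visible in the scene view. The eye hasn't moved in the grip since the pick. I'll hand it in.

```bash
python3 -c "
from cell import env
print(env.job_done())"
```

```text
the job is handed in; nothing more can be done
None
```

The lever is held level over the jig, with the big eye centred over the pin and its underside about 15 mm above the pin top. The job was handed in at about 16.3 s of the 53 s allowed.

**Clamp:** I turned the knob anticlockwise to its stop. The gripper slipped about 10° round the wing once the strap met the stop pin. The top view then put the wing at about 80°, against 79.8° expected, with the pin clear.

**Lever:** I gripped it across the arm at the balance point, and the jaws closed to 21.8 mm on the 22 mm arm. The last readings before hand-in were:
- **Force:** about 6.9 N downward, which is the lever's own weight, with almost no side force, so nothing is touching the jig.
- **Centring:** through the bore, the pin and the eye's lower mouth were within about 1 px of where they should be, or less than 1 mm.
- **Other loose things:** they looked unmoved in the top view at the final position.

**Checks that disagreed or could not be made:**
- The rim of the big eye measured 1–2 mm different between the wrist and top cameras, which is within the calibration. I used the average.
- The eye's diameter measured 45.7 mm against the 48 mm given.
- I could not see the small eye over its rest because the gripper hid it. Its position follows from the jig and lever angles.

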